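Drop the blue beads and bolt the trap door

TASK

Two trap-door hoppers stand on the pottery table. On the one loaded with the blue glazed beads, swing the red-gripped lever over so that the bottom opens and both beads drop into the tray below; then swing the lever back so that the trap door is fully shut, and push the yellow-knobbed bolt fully home under it. Leave the lever of the other hopper, with the white beads, alone.

Things in the scene. Friction and masses are not known exactly. Their poses are not given: they have to be found in the camera images.
- hopper_tray (a point): Centre of the floor of the grey catch tray (100 mm in x, 170 mm in y inside, walls 45 mm high) under the blue-bead hopper, a white box with flared collar on wooden posts, 233 mm high, all fixed to the table. Axes are the hopper's: z up, the lever side faces -x (towards the robot within 12 degrees). The trap door is the box's bottom, 100 x 100 mm, 147 mm above this point.
- gate (a joint): Angle of trap door and lever (one rigid piece), rad: 0 shut, 1.05 fully open (end stops). The hinge line runs along the hopper's x, at y = +77 mm, z = +143 mm from the tray point. A steel weight on the lever tips it over centre: let go below about 0.4 it falls shut and stays, above about 0.6 it falls open and stays; moving it takes about 3 N at the grip.
- gate_grip (a point): Centre of the red grip on that hopper's lever: a level cylinder, 24 mm thick, 70 mm long, along the hopper's x, 120 mm to -x of the tray point, its outer 50 mm clear of lever and weight. It swings round the hinge at radius 135 mm: shut, 34 degrees off upright to the hopper's +y, 267 mm above the table; open, 26 degrees to -y, 278 mm high and 135 mm further to -y; upright, 291 mm high.
- bolt (a joint): Travel of the steel slide bolt of that hopper, m: about 0 drawn back (start), 0.035 fully home, its tip under the free edge of the shut trap door, which it then locks. It slides towards the hopper's +y, stays where it is left and takes about 2 N. If it is shot while the door is open the door cannot shut.
- bolt_knob (a point): Centre of the upright yellow knob of that bolt, a cylinder 24 mm thick and 36 mm high (239 to 275 mm above the table) on a 10 mm post, outside the hopper's -y wall, 95 mm to -y of the tray point when drawn back. It can be pushed or gripped from above; the hopper's collar below it is 233 mm high. Axes as the tray point's.
- bead_a_center (a point): Centre of one blue glazed ceramic bead, a ball 40 mm in diameter, about 80 g, lying on the trap door of the hopper at the start.
- bead_b_center (a point): Centre of the other blue bead, the same.
- spare_gate (a joint): The same angle for the lever of the other hopper, alike but loaded with white beads, 0.36 to 0.45 m to the left or right: 0 shut. To be left alone.
Not all that is in view belongs to the job. Leave any brown or turquoise look-alike of the part that bears bead_b_center alone.

How it is judged:
On the way:
1. the trap door is swung open and both blue beads lie in the tray (value of joint gate above 0.75 rad and horizontal distance between each of bead_a_center, bead_b_center and hopper_tray below 0.075 m and z of each of bead_a_center, bead_b_center in the frame of hopper_tray below 0.04 m), for 0.2 s.
At the end, for the whole second after the job is handed in: The blue-bead hopper's trap door is shut (within 0.08 rad of its stop) with its bolt home (at least 25 of 35 mm), both blue beads lie in its tray (centres within 75 mm of the tray's centre and less than 40 mm above its floor), and the other hopper's trap door is still shut (within 0.08 rad) (value of joint bolt above 0.025 m and value of joint each of gate, spare_gate below 0.08 rad and horizontal distance between each of bead_a_center, bead_b_center and hopper_tray below 0.075 m and z of each of bead_a_center, bead_b_center in the frame of hopper_tray below 0.04 m); the robot touches nothing.
It fails at once if the other hopper's trap door is swung (more than 0.3 rad) (value of joint spare_gate above 0.3 rad).
It also fails if it takes over 61 s, if anything falls off the work surface, if the arm or the gripper's body presses on something with over 40 N, if the wrist force passes 120 N, or if a joint passes its speed limit or range.

ROBOT

A 6-joint arm with a two-finger parallel gripper is mounted at the origin on the work surface. World frame = base frame: x ahead of the robot, y to its left, z up, the work surface at z = 0. Lengths are in m, angles in rad, forces in N, time in s.
With the tool pointing down it reaches from about 0.375 to 0.9 m from the base axis. Payload 3.1 kg.
Tool frame: the origin (TCP) lies at the very end of the fingers, on their centre line; the grasp point (between the pads) lies 19 mm behind it (manip.tcp_to_grasp is the distance from the TCP to the grasp point, in m); z points along the fingers, y is the line along which they close (so a half turn about z gives the same grasp; the last joint's range is limited). The gripper opens to 85 mm and grips with 20 to 120 N. Pads are 22 mm wide; open, the fingers measure 114 mm over their backs; the gripper's body (76 mm by 85 mm) begins 54 mm behind the grasp point. The pads swing forward as they close: fully open they stand 13 mm farther back than shut.
Start: joints at [-1.282, 0.527, 1.433, -0, 1.181, -0.178], TCP at [0.282, -0.558, 0.231] pointing down, gripper open.
Joint ranges: [-3.08, 3.08], [-0.75, 2.2], [0.22, 2.44], [-1.43, 4.57], [0, 2.65], [-2.85, 2.85]. Speed limits (rad/s): [2.79, 2.79, 3.14, 3.14, 3.14, 3.14].

INTERFACE

Orientations are given as a unit quaternion [x, y, z, w].
In Python, from station import manip gives the robot as it stands. The module is installed in compiled form; this text tells all that it offers.
- The arm moves only by the tool step_arm, never from a script. Its argument "commands" is one flat list of numbers, 6 for each row, row after row: the shift along the tool's x, y, z in m, then the turn, a rotation vector about the tool's x, y, z in degrees. A call has exactly 10 rows; each row is the pose to reach, as a shift and turn from the pose commanded when the call began, along the tool's axes at that moment; what a row does not reach only later rows make up. A row lasts 1/10 s, in which the tool goes at most 50 mm and 8.59 degrees, less where a joint would pass 70% of its speed; a pose out of reach is approached as far as the arm can. A call with a gripper value outside its range is refused whole. "jaw" is the opening in per cent of the stroke, from 0 (shut) to 100 (fully open), set as the call begins (left out, the last holds). The fingers move at their own pace and stop on an object; "grip_force" is the grip in N (left out, the last holds). Time passes only in rows, so rows that repeat a pose let the fingers close, or fill a call up. It gives the time, the measured TCP pose, the force, the opening and the grip force at its end, in the units of the state.
- manip.sense(): the state, without advancing time (a new reading comes with each control period).
- manip.snapshot(name): name is "scene" or "top" or "wrist"; returns a dict with "pixels" (480x640x3 uint8, blue, green, red), "fx", "fy", "cx", "cy" (pixels), "R" (3x3) and "t" (3): a world point X has camera coordinates R X + t; the wrist camera has in their place "mount" (4x4, takes a point from camera to tool coordinates, whose origin is the TCP and whose axes are the flange's). Camera axes: x right, y down, z forward; pixel columns grow to the right and rows downward; lengths in m; the calibration is good to about 2 mm. A picture is of the moment at which its call begins: read the wrist's pose just before it. There is no depth.
- manip.sign_off(): hands the job in; it is judged then, once.
The state is a dict: "t": time; "q": joint angles; "qd": joint speeds; "tau": joint torques, N m; "tcp_pos": TCP position; "tool_rot": TCP orientation; "force": force on the tool from outside, world axes, zero at the start; "ft_torque": the same for the moment, N m; "finger_gap": opening from 0.0 (shut) to 1.0 (fully open); "gripper_force": force on a finger pad.
Only numpy, scipy, OpenCV 4.12 (cv2) and the standard library are available. Lean on these libraries where they do the work, as an engineer would, in place of code of your own. Each camera call takes 0.05 s, during which the arm holds its last target. There are 200 camera calls.

## Working session

There is one attempt and no reset: what is moved stays moved. The work goes in short steps, Python scripts to look and compute and a tool call to move; the robot and the scene stay as the last step left them, time stands still between calls to the robot, and variables do not carry over. Pictures are saved under pics/ and viewed, at most 10 in all, crops included, and the job is handed in when it is done.

Besides the shell and the picture viewer there is one more tool, called after "Request:" as name(argument=value, ...) on one line, values as JSON. step_arm: Moves the arm, as the interface text tells. Its arguments: {"type":"object","properties":{"commands":{"type":"array","items":{"type":"number"}},"jaw":{"type":"number"},"grip_force":{"type":"number"}},"required":["commands"]}

```bash
mkdir -p pics
python3 - <<'E'
from station import manip
import cv2, numpy as np
for n in("scene","top"):
    s=manip.snapshot(n); cv2.imwrite(f"pics/{n}0.png",s["pixels"]); print(n,s["fx"],s["cx"],s["cy"],np.round(s["R"],3).tolist(),np.round(s["t"],3))
    np.savez(f"pics/{n}.npz",**{k:s[k] for k in("pixels","fx","fy","cx","cy","R","t")})
st=manip.sense(); print(st["tcp_pos"],st["tool_rot"],st["t"])
E
```

```text
scene 538.4976494793697 311.1633296306221 241.38425845601182 [[0.848, 0.53, -0.017], [0.378, -0.626, -0.682], [-0.373, 0.572, -0.731]] [-0.483 -0.086  1.31 ]
top 523.2895672246335 320.0753615838353 243.99394766474362 [[-0.022, -0.999, 0.027], [-0.996, 0.019, -0.082], [0.081, -0.028, -0.996]] [-0.008  0.61   1.215]
[ 0.28168533 -0.5572168   0.23042912] [ 9.72768118e-01  2.31778404e-01 -3.99190945e-05 -9.78715947e-04] 0.1
```

View pics/scene0.png

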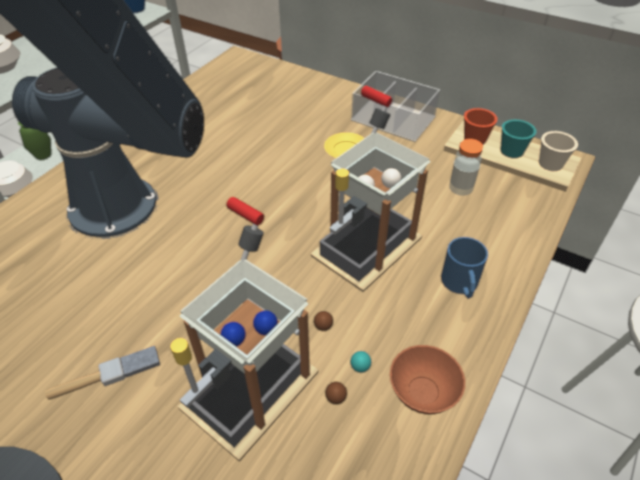

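View pics/top0.png

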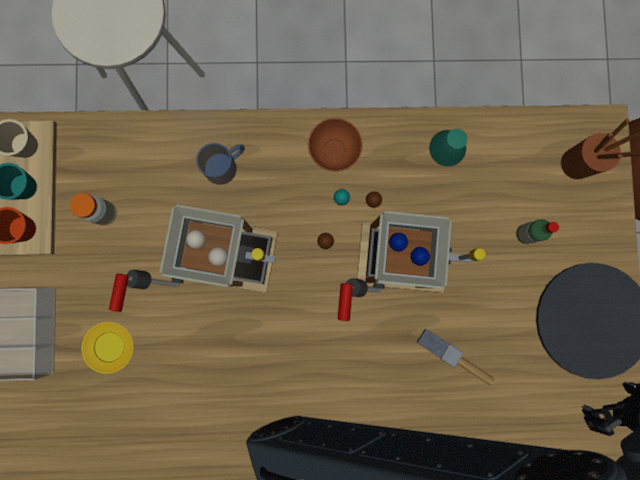

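The blue-bead hopper is at top (412,250) / scene (245,315), with its grip at top (345,302) / scene (245,210) and its knob at top (479,255) / scene (181,352). The white hopper is at top (205,245) and scene (375,180), and I'll leave it alone. The blue hopper fits because both of its beads are dark blue. The brown and turquoise balls lying on the table are decoys.

```bash
cat > h.py <<'E'
import numpy as np, cv2
def ray(s,u,v):
    R=s["R"];d=R.T@np.array([(u-s["cx"])/s["fx"],(v-s["cy"])/s["fy"],1]);return -R.T@s["t"],d/np.linalg.norm(d)
def tri(rs):
    A=sum(np.eye(3)-np.outer(d,d) for c,d in rs);b=sum((np.eye(3)-np.outer(d,d))@c for c,d in rs)
    X=np.linalg.solve(A,b);return X,[np.linalg.norm((np.eye(3)-np.outer(d,d))@(X-c)) for c,d in rs]
def atz(s,u,v,z):
    c,d=ray(s,u,v);return c+d*(z-c[2])/d[2]
def blob(img,col,near,r=30):
    h=cv2.cvtColor(img,cv2.COLOR_BGR2HSV)
    lo,hi={"red":((170,150,60),(180,255,255)),"yellow":((22,130,90),(34,255,255)),"blue":((112,150,40),(128,255,255))}[col]
    m=cv2.inRange(h,lo,hi)
    if col=="red": m|=cv2.inRange(h,(0,170,60),(5,255,255))
    k=np.zeros_like(m);cv2.circle(k,near,r,255,-1);m&=k
    p=np.argwhere(m)[:,::-1].astype(float)
    (c,wh,a)=cv2.minAreaRect(p.astype(np.float32));return p.mean(0),c,wh,a,cv2.boxPoints((c,wh,a)),len(p)
E
python3 - <<'E'
from h import *
S=np.load("pics/scene.npz");T=np.load("pics/top.npz");S=dict(S);T=dict(T)
for n,col,a,b,r,z in (("grip","red",(245,210),(345,302),28,.267),("knob","yellow",(181,352),(479,255),16,.257),("b1","blue",(265,322),(398,241),12,0),("b2","blue",(233,333),(420,256),12,0)):
    x=blob(S["pixels"],col,a,r);y=blob(T["pixels"],col,b,r)
    X,e=tri([ray(S,*x[0]),ray(T,*y[0])]);print(n,x[0].round(1),x[5],y[0].round(1),y[5],X.round(4),np.round(e,4), atz(T,*y[0],z).round(4), y[2],y[3])
    if n=="grip":
        for p in y[4]: print(p,atz(T,*p,.267).round(4))
# collar corners top view (z .233)
g=T["pixels"][195:310,320:500];s=S["pixels"][190:420,150:330]
cv2.imwrite("pics/crop.png",np.hstack([cv2.resize(g,(400,256)),cv2.resize(s,(327,418))[81:337]]) )
cv2.imwrite("pics/crop2.png",cv2.resize(g,None,fx=4.4,fy=4.4,interpolation=cv2.INTER_CUBIC))
E
```

```text
grip [244.6 210.1] 401 [344.7 301.8] 425 [ 0.479  -0.0573  0.2684] [0.0002 0.0002] [ 0.4789 -0.0575  0.267 ] (11.58857536315918, 36.576438903808594) 5.19442892074585
[337.22955 319.4754 ] [ 0.4461 -0.0425  0.267 ]
[340.54102 283.0492 ] [ 0.5144 -0.0505  0.267 ]
[352.08197 284.0984 ] [ 0.512  -0.0724  0.267 ]
[348.7705 320.5246] [ 0.4436 -0.0643  0.267 ]
knob [180.7 350.6] 382 [479.3 253.6] 122 [ 0.566  -0.3186  0.2644] [0.0012 0.0012] [ 0.5656 -0.322   0.257 ] (11.0, 12.0) 90.0
b1 [264.6 321.5] 350 [397.9 241.6] 231 [ 0.598  -0.1779  0.1824] [0.0004 0.0004] [ 0.6136 -0.2102  0.    ] (17.0, 17.0) 90.0
b2 [233.3 332.5] 333 [419.4 255.9] 238 [ 0.568  -0.2209  0.1832] [0.0005 0.0005] [ 0.5777 -0.2614  0.    ] (17.8885440826416, 16.994115829467773) 26.56505012512207
```

View pics/crop2.png

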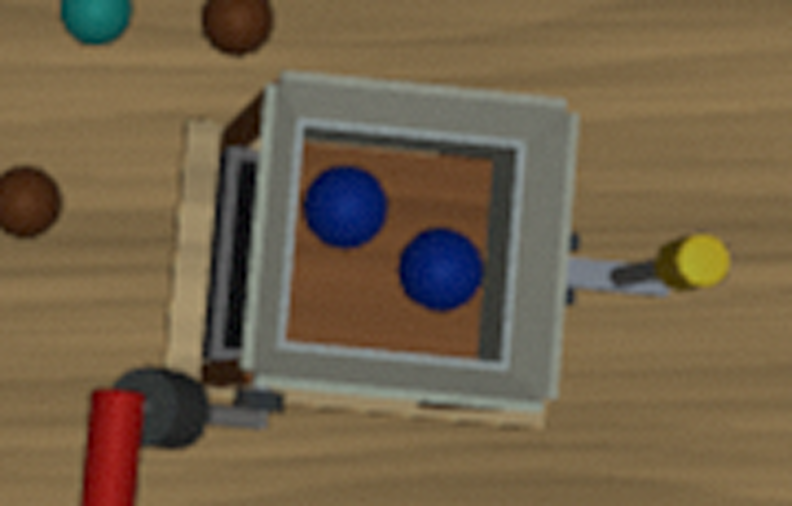

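The crop confirms the target: two dark blue beads at crop (345,207) and (441,269), this hopper's red grip at (115,450), and its yellow knob at (693,262). The fit gives a yaw of about -7.2° and the tray at about (0.578,-0.224). I'll set out now and cage the grip from above.

Request:
step_arm(commands=[0.01,-0.01,-0.03,0,0,3.4,0.02,-0.02,-0.06,0,0,6.8,0.04,-0.035,-0.09,0,0,10.2,0.06,-0.055,-0.12,0,0,13.6,0.08,-0.075,-0.12,0,0,17,0.105,-0.1,-0.12,0,0,20.4,0.13,-0.12,-0.12,0,0,23.8,0.155,-0.14,-0.12,0,0,27.2,0.175,-0.16,-0.12,0,0,30.6,0.195,-0.18,-0.12,0,0,34], jaw=70, grip_force=20)

```text
t: 1.1
tcp_pos: [0.3748, -0.3077, 0.3509]
tool_rot: [0.998, -0.064, -0.0, -0.0]
force: [0.2, 0.5, 0.3]
finger_gap: 0.7
gripper_force: 0.0
```

```bash
cat >> h.py <<'E'
from scipy.spatial.transform import Rotation as Ro
def togo(st,target,yaw=-7.2):
    R=Ro.from_quat(st["tool_rot"]);x=R.as_matrix()[:,0]
    print("t",round(st["t"],2),"tcp",np.round(st["tcp_pos"],4),"yaw",np.degrees(np.arctan2(x[1],x[0])).round(2),"gap",round(st["finger_gap"],3),"F",np.round(st["force"],1),"q",np.round(st["q"],2))
    print("tool shift",np.round(R.inv().apply(np.array(target)-st["tcp_pos"]),4))
E
python3 -c "
from h import *;from station import manip
togo(manip.sense(),[.467,-.056,.33])"
```

```text
t 1.1 tcp [ 0.3748 -0.3077  0.3509] yaw -7.33 gap 0.7 F [0.2 0.5 0.3] q [-0.92  0.2   1.6   0.    1.34  0.78]
tool shift [ 0.0593 -0.2614  0.0211]
```

Request:
step_arm(commands=[0.006,-0.026,0,0,0,0,0.012,-0.052,0,0,0,0,0.018,-0.078,0,0,0,0,0.024,-0.104,0,0,0,0,0.03,-0.13,0,0,0,0,0.036,-0.157,0,0,0,0,0.042,-0.183,0,0,0,0,0.048,-0.21,0,0,0,0,0.054,-0.235,0,0,0,0,0.059,-0.261,0,0,0,0])

```text
t: 2.1
tcp_pos: [0.466, -0.0566, 0.351]
tool_rot: [0.998, -0.063, -0.0, -0.0]
force: [0.2, 0.0, 0.7]
finger_gap: 0.703
gripper_force: 0.0
```

```bash
python3 -c "
from h import *;from station import manip
st=manip.sense();togo(st,[.467,-.056,.243])
s=manip.snapshot('wrist');cv2.imwrite('pics/w1.png',s['pixels']);print(s['mount'].round(4),s['fx'],s['cx'],s['cy'])
M=s['mount'];R=Ro.from_quat(st['tool_rot']).as_matrix()
Rc=(R@M[:3,:3]).T; t=-Rc@(R@M[:3,3]+st['tcp_pos'])
c=dict(s,R=Rc,t=t)
h=cv2.cvtColor(s['pixels'],cv2.COLOR_BGR2HSV);m=cv2.inRange(h,(170,150,60),(180,255,255))|cv2.inRange(h,(0,170,60),(5,255,255))
p=np.argwhere(m)[:,::-1].astype(np.float32);b=cv2.minAreaRect(p);print(b,len(p));print(atz(c,*b[0],.267))
for q in cv2.boxPoints(b): print(q,atz(c,*q,.267).round(4))
"
```

```text
t 2.1 tcp [ 0.466  -0.0566  0.351 ] yaw -7.2 gap 0.703 F [0.2 0.  0.7] q [-0.36  0.18  1.64 -0.    1.33  1.34]
tool shift [ 0.001  -0.0007  0.108 ]
[[-2.000e-04 -9.583e-01 -2.857e-01  7.170e-02]
 [ 1.000e+00 -4.000e-04  6.000e-04 -2.000e-04]
 [-7.000e-04 -2.857e-01  9.583e-01 -1.415e-01]
 [ 0.000e+00  0.000e+00  0.000e+00  1.000e+00]] 398.8080348713744 319.9407548682147 238.38331946600246
((315.5, 225.0), (122.0, 39.0), 90.0) 4468
[ 0.47884091 -0.05550276  0.267     ]
[296. 164.] [ 0.5151 -0.0492  0.267 ]
[335. 164.] [ 0.5124 -0.0708  0.267 ]
[335. 286.] [ 0.4391 -0.0624  0.267 ]
[296. 286.] [ 0.4421 -0.0387  0.267 ]
```

View pics/w1.png

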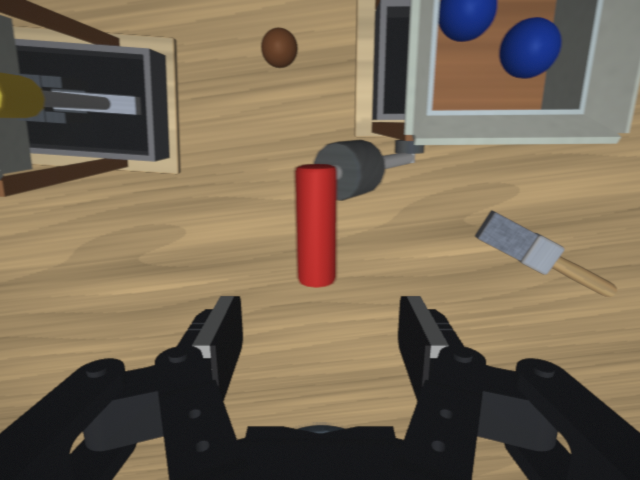

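The wrist view shows the grip at (316,225), centred between the fingers and parallel to them; the weight at (350,170) is clear. I'll descend now.

Request:
step_arm(commands=[0,0,0.012,0,0,0,0,0,0.025,0,0,0,0,0,0.038,0,0,0,0,0,0.051,0,0,0,0,0,0.064,0,0,0,0,0,0.077,0,0,0,0,0,0.09,0,0,0,0,0,0.1,0,0,0,0,0,0.108,0,0,0,0,0,0.108,0,0,0])

```text
t: 3.15
tcp_pos: [0.4652, -0.0575, 0.2423]
tool_rot: [0.998, -0.063, -0.001, -0.0]
force: [-0.3, -0.5, -0.7]
finger_gap: 0.701
gripper_force: 0.0
```

Run:
```python
from h import *
# arc rows: grip displacement (hopper y,z) from shut; tool y = -hopper y, tool z = -z
for a in np.linspace(0,60,13):
    b=np.radians(34-a); print(a, round(-.135*(np.sin(b)-np.sin(np.radians(34))),3), round(-.135*(np.cos(b)-np.cos(np.radians(34))),3))
```

```text
0.0 -0.0 -0.0
5.0 0.01 -0.006
10.0 0.021 -0.011
15.0 0.032 -0.016
20.0 0.043 -0.019
25.0 0.054 -0.021
30.0 0.066 -0.023
35.0 0.078 -0.023
40.0 0.09 -0.022
45.0 0.101 -0.021
50.0 0.113 -0.018
55.0 0.124 -0.014
60.0 0.135 -0.009
```

Request:
step_arm(commands=[0,0,0,0,0,0,0,0,0,0,0,0,0.0,0.01,-0.006,0,0,0,0,0.021,-0.011,0,0,0,0,0.032,-0.016,0,0,0,0,0.043,-0.019,0,0,0,0,0.054,-0.021,0,0,0,0,0.066,-0.023,0,0,0,0,0.078,-0.023,0,0,0,0,0.09,-0.022,0,0,0], jaw=45)

```text
t: 4.15
tcp_pos: [0.4544, -0.1484, 0.2652]
tool_rot: [0.998, -0.063, -0.0, 0.0]
force: [0.1, 0.2, -0.0]
finger_gap: 0.45
gripper_force: 0.2
```

Request:
step_arm(commands=[0,0.011,0.001,0,0,0,0,0.023,0.004,0,0,0,0,0.034,0.008,0,0,0,0,0.047,0.013,0,0,0,0,0.047,0.013,0,0,0,0,0.047,0.013,0,0,0,0,0.047,0.013,0,0,0,0,0.047,0.013,0,0,0,0,0.047,0.013,0,0,0,0,0.047,0.013,0,0,0])

```text
t: 5.15
tcp_pos: [0.4489, -0.1933, 0.2525]
tool_rot: [0.998, -0.062, 0.0, 0.0]
force: [-0.6, -0.4, -0.3]
finger_gap: 0.448
gripper_force: 0.0
```

```bash
python3 -c "
from h import *;from station import manip
st=manip.sense();togo(st,[.467,-.056,.243])
a=manip.snapshot('scene')['pixels'];b=manip.snapshot('top')['pixels']
cv2.imwrite('pics/s2.png',np.hstack([cv2.resize(a[170:470,130:380],(400,480)),cv2.resize(b[180:340,320:520],(400,320),interpolation=2)[:480] if 0 else cv2.copyMakeBorder(cv2.resize(b[180:340,320:520],(400,320)),0,160,0,0,0)]))
"
```

```text
t 5.15 tcp [ 0.4489 -0.1933  0.2525] yaw -7.16 gap 0.448 F [-0.6 -0.4 -0.3] q [-0.64  0.32  1.74  0.    1.08  1.06]
tool shift [ 0.0008 -0.1385  0.0095]
```

View pics/s2.png

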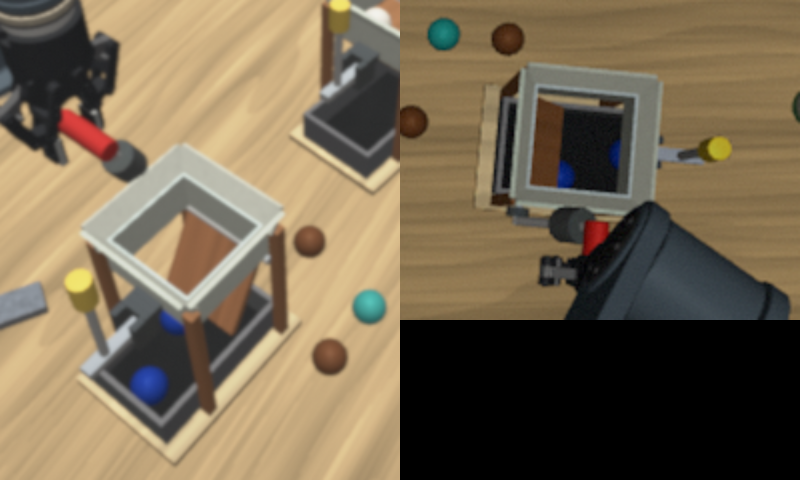

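The door is open and hangs down inside. Both blue beads are in the tray at left panel (150,383) and (175,318). I'll swing the lever back along the same arc.

Request:
step_arm(commands=[0,-0.013,-0.005,0,0,0,0,-0.024,-0.009,0,0,0,0,-0.036,-0.012,0,0,0,0,-0.047,-0.013,0,0,0,0,-0.059,-0.014,0,0,0,0,-0.071,-0.014,0,0,0,0,-0.083,-0.012,0,0,0,0,-0.094,-0.01,0,0,0,0,-0.105,-0.007,0,0,0,0,-0.116,-0.002,0,0,0])

```text
t: 6.25
tcp_pos: [0.4633, -0.0773, 0.2538]
tool_rot: [0.998, -0.063, -0.0, -0.0]
force: [-0.7, -0.2, -0.2]
finger_gap: 0.449
gripper_force: 0.0
```

Request:
step_arm(commands=[0,-0.011,0.005,0,0,0,0,-0.023,0.012,0,0,0,0,-0.023,0.012,0,0,0,0,-0.023,0.012,0,0,0,0,-0.023,0.012,0,0,0,0,-0.023,0.012,0,0,0,0,-0.023,0.012,0,0,0,0,-0.023,0.012,0,0,0,0,-0.023,0.012,0,0,0,0,-0.023,0.012,0,0,0], jaw=70)

```text
t: 7.25
tcp_pos: [0.4662, -0.0558, 0.2424]
tool_rot: [0.998, -0.063, 0.0, 0.0]
force: [0.6, -0.5, -0.0]
finger_gap: 0.698
gripper_force: 0.0
```

Request:
step_arm(commands=[0,0,-0.012,0,0,0,0,0,-0.025,0,0,0,0,0,-0.038,0,0,0,0,0,-0.051,0,0,0,0,0,-0.064,0,0,0,0,0,-0.077,0,0,0,0,0,-0.09,0,0,0,0,0,-0.1,0,0,0,0,0,-0.11,0,0,0,0,0,-0.11,0,0,0])

```text
t: 8.25
tcp_pos: [0.4669, -0.056, 0.3536]
tool_rot: [0.998, -0.063, 0.001, 0.0]
force: [0.5, 0.6, -0.5]
finger_gap: 0.7
gripper_force: 0.0
```

```bash
python3 -c "
from h import *;from station import manip
S=manip.snapshot('scene');T=manip.snapshot('top');st=manip.sense()
for n,col,a,b,r in (('grip','red',(245,210),(345,302),28),('knob','yellow',(181,352),(479,255),16)):
  try:
    x=blob(S['pixels'],col,a,r)
    print(n,x[0].round(1),x[5])
    y=blob(T['pixels'],col,b,r);print(y[0].round(1),y[5],tri([ray(S,*x[0]),ray(T,*y[0])]))
  except Exception as e: print(e)
togo(st,[.552,-.366,.351])
cv2.imwrite('pics/s3.png',cv2.resize(S['pixels'][170:470,130:430],(600,600)))
"
```

```text
grip [244.6 210.1] 403
[nan nan] 0 (array([nan, nan, nan]), [np.float64(nan), np.float64(nan)])
knob [180.6 350.5] 380
[479.3 253.8] 125 (array([ 0.5657602 , -0.31855377,  0.2641914 ]), [np.float64(0.0011606148857202254), np.float64(0.0011606148857202972)])
t 8.35 tcp [ 0.4661 -0.0556  0.3522] yaw -7.2 gap 0.698 F [ 0.1 -0.8 -0.8] q [-0.36  0.18  1.64  0.    1.33  1.34]
tool shift [0.1241 0.2972 0.0011]h.py:16: RuntimeWarning: Mean of empty slice.
  (c,wh,a)=cv2.minAreaRect(p.astype(np.float32));return p.mean(0),c,wh,a,cv2.boxPoints((c,wh,a)),len(p)
  ret = um.true_divide(
```

View pics/s3.png

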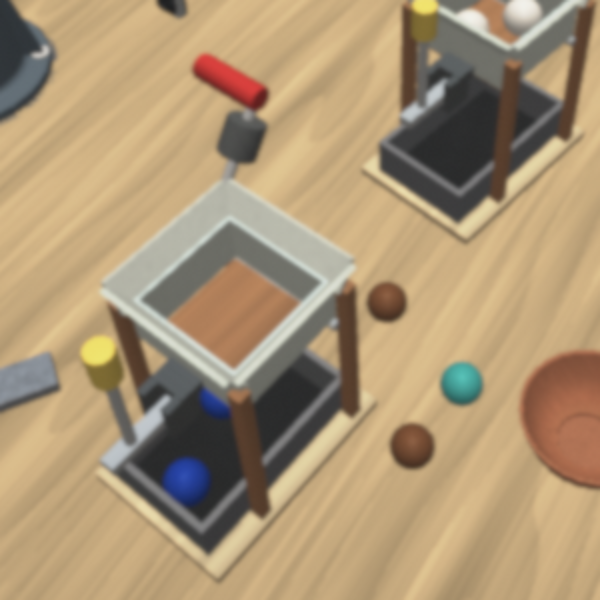

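The lever is back exactly at its starting pixel position (244.6,210.1), and the door is shut over the empty hopper. The beads are in the tray at (187,480) and (218,398). Next is the bolt: I'll push it with closed fingers from behind the knob.

Request:
step_arm(commands=[0.013,0.029,0,0,0,0,0.026,0.058,0,0,0,0,0.039,0.087,0,0,0,0,0.052,0.117,0,0,0,0,0.066,0.146,0,0,0,0,0.079,0.175,0,0,0,0,0.092,0.205,0,0,0,0,0.105,0.235,0,0,0,0,0.119,0.264,0,0,0,0,0.132,0.293,0,0,0,0], jaw=0)

```text
t: 9.35
tcp_pos: [0.5604, -0.364, 0.3509]
tool_rot: [0.998, -0.063, -0.001, -0.001]
force: [0.0, 1.0, -1.0]
finger_gap: 0.0
gripper_force: 0.0
```

```bash
python3 -c "
from h import *;from station import manip
st=manip.sense();togo(st,[.5604,-.3632,.245])
s=manip.snapshot('wrist');cv2.imwrite('pics/w2.png',s['pixels'])
M=s['mount'];R=Ro.from_quat(st['tool_rot']).as_matrix()
Rc=(R@M[:3,:3]).T; t=-Rc@(R@M[:3,3]+st['tcp_pos']);c=dict(s,R=Rc,t=t)
p=(Rc@np.array([.566,-.3186,.275])+t);u=p[:2]/p[2]*s['fx']+[s['cx'],s['cy']];print(u)
b=blob(s['pixels'],'yellow',tuple(int(v) for v in u),90);print(b[0],b[2],b[5],[atz(c,*q,.265).round(4) for q in b[4]],atz(c,*b[0],.265))
"
```

```text
t 9.35 tcp [ 0.5604 -0.364   0.3509] yaw -7.21 gap 0.0 F [ 0.  1. -1.] q [-0.74  0.49  1.16  0.    1.49  0.95]
tool shift [ 1.000e-04 -6.000e-04  1.059e-01]
[240.59921847 250.02325466]
[241.53419053 246.80303916] (39.2607421875, 52.6994514465332) 1711 [array([ 0.562 , -0.2978,  0.265 ]), array([ 0.5843, -0.3222,  0.265 ]), array([ 0.5671, -0.3375,  0.265 ]), array([ 0.5438, -0.313 ,  0.265 ])] [ 0.56489754 -0.31702061  0.265     ]
```

View pics/w2.png

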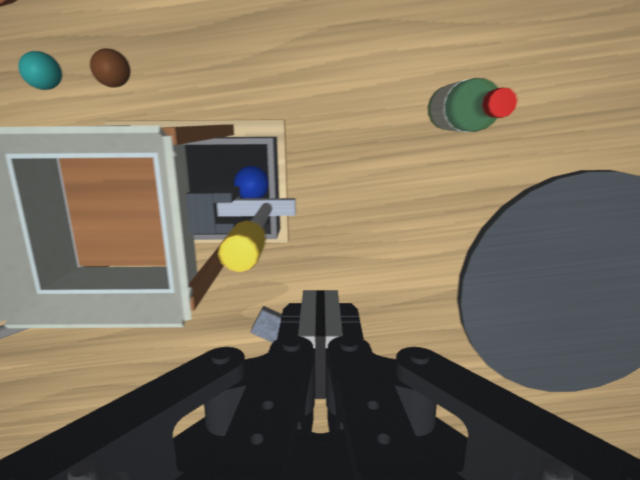

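The knob is at (240,247), as predicted, and the closed fingers are clear behind it (to the right). I'll descend and push.

Request:
step_arm(commands=[0,0,0.013,0,0,0,0,0,0.027,0,0,0,0,0,0.04,0,0,0,0,0,0.054,0,0,0,0,0,0.067,0,0,0,0,0,0.08,0,0,0,0,0,0.092,0,0,0,0,0,0.102,0,0,0,0,0,0.105,0,0,0,0,0,0.105,0,0,0])

```text
t: 10.4
tcp_pos: [0.5603, -0.3629, 0.2467]
tool_rot: [0.998, -0.063, -0.0, -0.0]
force: [0.5, -0.9, 0.6]
finger_gap: -0.0
gripper_force: 0.0
```

Request:
step_arm(commands=[0,-0.005,0,0,0,0,0,-0.01,0,0,0,0,0,-0.015,0,0,0,0,0,-0.02,0,0,0,0,0,-0.025,0,0,0,0,0,-0.03,0,0,0,0,0,-0.035,0,0,0,0,0,-0.04,0,0,0,0,0,-0.044,0,0,0,0,0,-0.048,0,0,0,0])

```text
t: 11.4
tcp_pos: [0.5666, -0.3151, 0.2475]
tool_rot: [0.998, -0.063, 0.0, 0.0]
force: [-0.3, -1.4, 0.9]
finger_gap: -0.001
gripper_force: 0.9
```

```bash
cat > k.py <<'E'
from h import *;from station import manip
S=manip.snapshot('scene');T=manip.snapshot('top');st=manip.sense()
for s,n,z in((S,(190,340),.264),(T,(467,255),.264)):
    b=blob(s['pixels'],'yellow',n,28);print(b[0],b[5],atz(s,*b[0],z).round(4))
togo(st,[.56,-.36,.35]);cv2.imwrite('pics/s4.png',cv2.resize(S['pixels'][170:470,130:430],(600,600)))
E
python3 k.py
```

```text
[197.10373444 339.68879668] 241 [ 0.5745 -0.293   0.264 ]
[463.63157895 256.84210526] 19 [ 0.5596 -0.2889  0.264 ]
t 11.5 tcp [ 0.5666 -0.3144  0.2473] yaw -7.17 gap -0.002 F [ 0.4 -0.4  0.1] q [-0.68  0.54  1.35  0.    1.25  1.02]
tool shift [-0.0009  0.046  -0.1028]
```

Request:
step_arm(commands=[0,-0.001,0,0,0,0,0,-0.002,0,0,0,0,0,-0.003,0,0,0,0,0,-0.004,0,0,0,0,0,-0.005,0,0,0,0,0,-0.006,0,0,0,0,0,-0.006,0,0,0,0,0,-0.006,0,0,0,0,0,-0.006,0,0,0,0,0,-0.006,0,0,0,0])

```text
t: 12.5
tcp_pos: [0.5672, -0.3091, 0.2472]
tool_rot: [0.998, -0.063, -0.0, -0.0]
force: [-0.3, -0.5, -0.0]
finger_gap: 0.002
gripper_force: 0.3
```

No stop yet, so I'll creep a little further.

Request:
step_arm(commands=[0,-0.001,0,0,0,0,0,-0.001,0,0,0,0,0,-0.002,0,0,0,0,0,-0.002,0,0,0,0,0,-0.003,0,0,0,0,0,-0.003,0,0,0,0,0,-0.004,0,0,0,0,0,-0.004,0,0,0,0,0,-0.004,0,0,0,0,0,-0.004,0,0,0,0])

```text
t: 13.5
tcp_pos: [0.5675, -0.3075, 0.2473]
tool_rot: [0.998, -0.063, 0.0, 0.002]
force: [-0.7, -7.2, -1.6]
finger_gap: 0.004
gripper_force: 3.4
```

Request:
step_arm(commands=[0,0.01,0,0,0,0,0,0.02,0,0,0,0,0,0.03,-0.01,0,0,0,0,0.04,-0.03,0,0,0,0,0.05,-0.05,0,0,0,0,0.06,-0.07,0,0,0,0,0.07,-0.09,0,0,0,0,0.09,-0.1,0,0,0,0,0.11,-0.1,0,0,0,0,0.13,-0.1,0,0,0])

```text
t: 14.5
tcp_pos: [0.5511, -0.4356, 0.3476]
tool_rot: [0.998, -0.063, 0.0, -0.0]
force: [-0.2, 0.3, -0.2]
finger_gap: -0.002
gripper_force: 0.0
```

```bash
python3 k.py
```

```text
[198.70773639 334.36389685] 349 [ 0.5708 -0.2853  0.264 ]
[461.61290323 252.01612903] 124 [ 0.569  -0.2854  0.264 ]
t 14.6 tcp [ 0.5502 -0.4374  0.3457] yaw -7.39 gap 0.001 F [ 0.7  0.2 -0. ] q [-0.83  0.55  1.07 -0.    1.53  0.87]
tool shift [-0.0002 -0.0781 -0.0043]
```

View pics/s4.png

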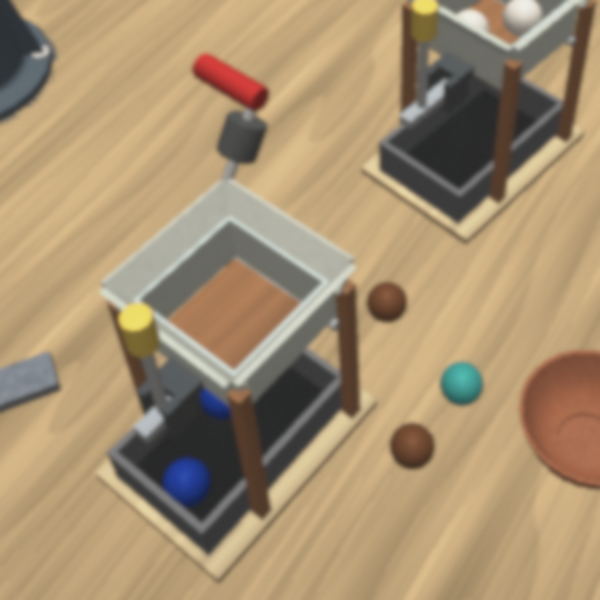

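The knob, now at (137,330), has moved about 34 mm and reached its stop at 7 N. The lever and door are unchanged and shut, the beads lie in the tray at (187,480) and (218,398), and the arm is clear.

```bash
python3 -c "
from station import manip
print(manip.sign_off())"
```

```text
the job is handed in; nothing more can be done
None
```

The job is handed in: both blue beads are in the tray, the trap door is shut, the bolt was pushed about 34 of 35 mm to its stop, and the white-bead hopper was left alone; sign-off gave no verdict.

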